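Load the brush and index the sliding parts tray

TASK

Lay the wooden-handled brush flat in the wide, empty compartment of the sliding tray, lengthwise with its bristles toward the tray's blue end, and let go of it. Then pull up the orange plunger knob, slide the tray along its tube to the very next hole on the green marker's side, let the pin go down fully home in that hole, and finish still gripping the knob with the pin held home. Leave the spatula lying in its narrow compartment and do not disturb the other things on the bench.

Things in the scene. Friction and masses are not known exactly. Their poses are not given: they have to be found in the camera images.
- guide: Fixed aluminium guide tube ahead of the robot, across its view (yaw within 0.15): 400 long (local y), 30 wide, top face 30 above the bench, two dark feet. Five holes in its top, 11.5 x 12, at local y = -100, -50, 0, 50, 100 mm. Origin on the bench under the middle hole, where the pin starts; x away from the robot, z up.
- section (a joint): Slide of the grey sleeve (43 x 70, top 40 above the bench) that carries the tray, along the guide's y, in m: 0 at the middle hole (the start), 0.05 at the next hole toward +y, -0.05 at the next toward -y; range -0.115 to 0.115. Friction about 1 to 2 N; it slides only while the pin is out; play in a hole about 2 mm each way.
- plunger (a joint): Lift of the orange knob and its 8 mm pin, in m: 0 = pin fully home in a hole, about 0.009 = tip resting on the tube's top between holes, 0.018 = fully pulled. The pin clears the tube above 0.010. A spring pulls it down: 2.3 N when home, 4.5 N at 0.015; released over a hole it drops home.
- knob: Orange round knob of the lock plunger on top of the sleeve, 24 in diameter, 26 tall, axis upright above the tube's centre line; it moves with tray and plunger. Origin at its middle, 65 above the bench when home (knob spans 52 to 78); under it the 8 mm pin and an 18 wide collar (top at 46). Nothing beside it is higher than 46. Axes as the guide's.
- marker_green: Fixed green marker post, 14 in diameter (foot 22), 26 tall, standing on the far side of the tube 42 mm from its centre line, beside the next hole to be used: its local y in the guide frame is that of this hole (+50 or -50 mm). Origin at its foot; axes as the guide's.
- marker_red: Fixed red marker post of the same size beside the next hole on the other side (the wrong one).
- slot (a point): Middle of the floor of the tray's wide, empty compartment (robot's side), 7 above the bench, 111 from the tube's centre line; moves with the tray. Inside 70 wide (x), 202 long (y); outer walls 15 and divider 13 high above this floor, 4 thick. Tray 122 x 210, white with black walls, blue end wall at +y. x away from the robot, y along the tube to the blue end, z up.
- slot_narrow (a point): Middle of the floor of the tray's narrow compartment next to the tube, 7 above the bench, 40 wide, 202 long, in which the spatula lies. Axes as those of the wide one.
- brush: Brush lying flat on the bench to the robot's right, 170 long: dark wooden handle 105 x 16 x 14 thick (from -85 to 20 mm along its x), steel collar 28 x 24, pale bristle head 40 x 26. 50 g. Origin under its middle, on its underside; x along it toward the bristles, z up. A grip on the handle 10 mm behind the origin (local x = -10 mm) is near its balance.
- brush_tip (a point): End of the bristles, 85 mm along the brush's x from its origin, 7 above its underside.
- spatula: Small spatula, green handle and steel blade, 151 long, 16 wide, 8 thick, lying in the narrow compartment. Origin under its middle; x along it toward the blade.
- dome_a: Loose ivory dome cover, 46 in diameter, 38 tall, beyond the brush. Origin under it. Leave alone.
- dome_b: The other ivory dome cover, same size, farther away. Leave alone.
- dish: Clear round dish of small brass wheels, 64 in diameter, 14 tall, beyond the guide tube. Leave alone.
- holder: Heavy round steel movement holder, 72 in diameter, 38 tall, on the left. Leave alone.
- jar: Glass jar with white lid, 52 in diameter, 55 tall, on the left. Leave alone.
- pen: Blue pen, 143 long, 11 thick, to the right beyond the brush. Origin under its middle, x along it. Leave alone.
Not all that is in view belongs to the job. Of the things that look like the brush, take the one that is farthest to the robot's left at the start.

How it is judged:
By the outcome, as a careful person would: the job done as asked, in the order asked, and still so for the second after the job is handed in, while the arm keeps its last pose, push and grip.
It also fails if it takes over 45 s, if anything falls off the work surface, if the arm or the gripper's body presses on something with over 40 N, if the wrist force passes 120 N, or if a joint passes its speed limit or range.

ROBOT

A 6-joint arm with a two-finger parallel gripper is mounted at the origin on the work surface. World frame = base frame: x ahead of the robot, y to its left, z up, the work surface at z = 0. Lengths are in m, angles in rad, forces in N, time in s.
With the tool pointing down it reaches from about 0.3 to 0.775 m from the base axis. Payload 14.6 kg.
Tool frame: the origin (TCP) lies at the very end of the fingers, on their centre line; the grasp point (between the pads) lies 19 mm behind it (robot.grip_depth is the distance from the TCP to the grasp point, in m); z points along the fingers, y is the line along which they close (so a half turn about z gives the same grasp; the last joint's range is limited). The gripper opens to 94 mm and grips with 3 to 60 N. Pads are 16 mm wide; open, the fingers measure 119 mm over their backs; the gripper's body (75 mm by 177 mm) begins 78 mm behind the grasp point.
Start: joints at [1.133, 0.3, 1.521, -0, 1.321, -0.067], TCP at [0.199, 0.513, 0.205] pointing down, gripper open.
Joint ranges: [-3.03, 3.03], [-0.79, 2.21], [0.23, 2.52], [-1.04, 4.18], [0, 3.07], [-2.55, 2.55]. Speed limits (rad/s): [2.22, 2.22, 2.57, 3.14, 3.14, 3.14].

INTERFACE

Orientations are given as a rotation vector (axis times angle).
In Python, from rig import robot gives the robot as it stands.
- The arm moves only by the tool drive_tool, never from a script. Its argument "deltas" is a list of rows, each an object with "linear": the shift along the tool's x, y, z in mm, a list of three; "rotation": the turn, a rotation vector about the tool's x, y, z in rad, a list of three. In form: [{"linear": [tx, ty, tz], "rotation": [ax, ay, az]}, ...]. A call has 1 to 12 rows; each row is the pose to reach, as a shift and turn from the pose commanded when the call began, along the tool's axes at that moment; what a row does not reach only later rows make up. A row lasts 1/8 s, in which the tool goes at most 62.5 mm and 10.7 degrees, less where a joint would pass 70% of its speed; a pose out of reach is approached as far as the arm can. A call with a gripper value outside its range is refused whole. "gripper" is the finger opening in mm, from 0 to 94, set as the call begins (left out, the last holds). The fingers move at their own pace and stop on an object; "grip_force" is the grip in N (left out, the last holds). Time passes only in rows, so rows that repeat a pose let the fingers close. It gives the time, the measured TCP pose, the force, the opening and the grip force at its end, in the units of the state.
- robot.state(): the state, without advancing time (a new reading comes with each control period).
- robot.get_image(name): name is "scene" or "top" or "wrist"; returns the picture (480x640x3 uint8, red, green, blue); there is no depth.
- robot.camera_params(name): a dict with "mtx" (3x3 intrinsics, pixels), "cam_to_world" (4x4, takes a point from camera to world coordinates). Camera axes: x right, y down, z forward; pixel columns grow to the right and rows downward; lengths in m; the calibration is good to about 2 mm. The wrist camera is an equidistant fisheye: a pixel r from the principal point sees the ray r / f radians off the axis. A picture is of the moment at which its call begins: read the wrist's pose just before it. camera_params takes no time and is no camera call; for the wrist camera it gives the pose at the moment of the call.
- robot.finish_job(): hands the job in; it is judged then, once.
The state is a dict: "t": time; "joint_positions": joint angles; "joint_velocities": joint speeds; "joint_efforts": joint torques, N m; "eef_pos": TCP position; "eef_rot": TCP orientation; "contact_force": force on the tool from outside, world axes, zero at the start; "ft_torque": the same for the moment, N m; "opening": finger opening in m; "grip_force": force on a finger pad.
Only numpy, scipy, OpenCV 4.12 (cv2) and the standard library are available. Lean on these libraries where they do the work, as an engineer would, in place of code of your own. Each camera call takes 0.05 s, during which the arm holds its last target. There are 200 camera calls.

## Working session

There is one attempt and no reset: what is moved stays moved. The work goes in short steps, Python scripts to look and compute and a tool call to move; the robot and the scene stay as the last step left them, time stands still between calls to the robot, and variables do not carry over. Pictures are saved under pics/ and viewed, at most 10 in all, crops included, and the job is handed in when it is done.

Besides the shell and the picture viewer there is one more tool, called after "Emit:" by a JSON object that holds its "fn" and its "kwargs". drive_tool: Moves the arm, as the interface text tells. Its arguments: {"type":"object","properties":{"deltas":{"type":"array"},"gripper":{"type":"number"},"grip_force":{"type":"number"}},"required":["deltas"]}

```bash
mkdir -p pics; cat > h.py <<'E'
import numpy as np, cv2
from rig import robot
def cast(name,uv,z,P=None):
    P=P or robot.camera_params(name); K=np.array(P["mtx"]);T=np.array(P["cam_to_world"])
    uv=np.atleast_2d(np.array(uv,float)); out=[]
    for u,v in uv:
        x=(u-K[0,2])/K[0,0];y=(v-K[1,2])/K[1,1]
        if name=="wrist":
            r=np.hypot(x,y); s=np.sin(r)/r if r>1e-9 else 1; d=np.array([x*s,y*s,np.cos(r)])
        else: d=np.array([x,y,1.])
        d=T[:3,:3]@d; o=T[:3,3]; out.append(o+d*(z-o[2])/d[2])
    return np.array(out)
E
python3 - <<'E'
from h import *
for n in("top","scene"):
    im=robot.get_image(n); cv2.imwrite(f"pics/{n}0.png",im[:,:,::-1]); P=robot.camera_params(n); print(n,np.round(P["mtx"],1).tolist(),np.round(P["cam_to_world"],3).tolist())
print(robot.state())
E
```

```text
top [[560.5, 0.0, 326.6], [0.0, 560.5, 253.2], [0.0, 0.0, 1.0]] [[-0.011, -0.984, 0.179, 0.261], [-1.0, 0.013, 0.008, 0.021], [-0.011, -0.179, -0.984, 1.481], [0.0, 0.0, 0.0, 1.0]]
scene [[602.2, 0.0, 317.9], [0.0, 602.2, 244.4], [0.0, 0.0, 1.0]] [[-0.046, 0.735, -0.676, 1.402], [0.999, 0.024, -0.043, 0.108], [-0.015, -0.678, -0.735, 1.02], [0.0, 0.0, 0.0, 1.0]]
{'t': 0.1, 'joint_positions': array([ 1.13338826e+00,  3.00454396e-01,  1.52149730e+00,  4.90323023e-06,
        1.32070400e+00, -6.65991169e-02]), 'joint_velocities': array([ 0.00116638, -0.00093873, -0.00175422, -0.00026841, -0.00189601,
       -0.00046145]), 'joint_efforts': array([-6.89089684e-04, -5.32652414e+01, -3.53281224e+01,  7.08326837e-02,
        2.35768704e-02, -3.00318686e-05]), 'eef_pos': array([0.19920724, 0.51241097, 0.20493093]), 'eef_rot': array([-5.79086133e-01, -3.08748551e+00,  1.61508055e-03]), 'contact_force': array([-0.2464553 ,  0.3462034 , -0.93462667]), 'ft_torque': array([-0.0608175 ,  0.05108247, -0.01217471]), 'grip_force': 0.0, 'opening': 0.09417260076725964}
```

View pics/top0.png

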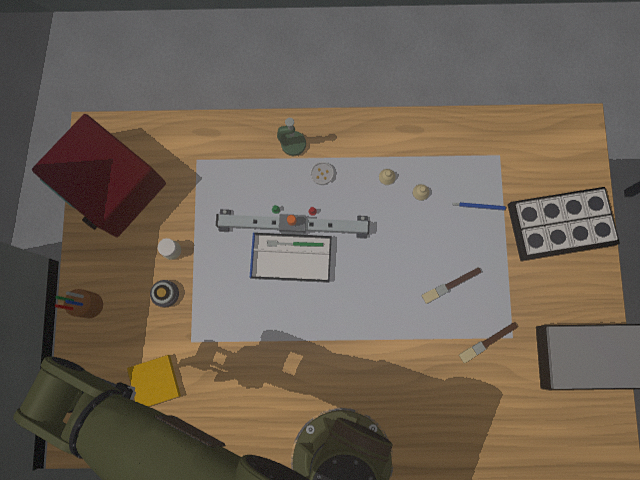

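View pics/scene0.png

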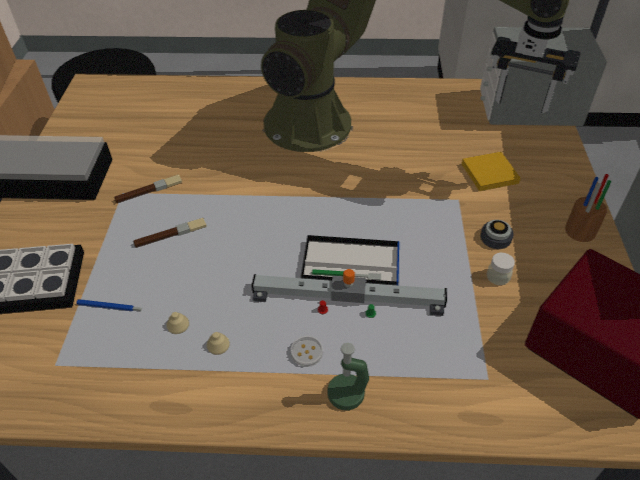

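The top view shows the wanted brush at about (451,286), with its bristles at the lower left (428,296), and the decoy at (489,342). The guide runs from (218,220) to (370,227), the knob is at (292,219), green is at (276,209) and red at (313,211). Green is on the +y (blue) side, so the tray slides to +0.05. The scene view shows the same layout.

```bash
python3 - <<'E'
from h import *
from scipy.spatial.transform import Rotation as R
def big(m,roi):
    x0,y0,x1,y1=roi; k=np.zeros_like(m);k[y0:y1,x0:x1]=m[y0:y1,x0:x1]
    n,l,s,c=cv2.connectedComponentsWithStats(k.astype(np.uint8)); i=1+np.argmax(s[1:,4]); return l==i,c[i],s[i,4]
def um(n,m,z): ys,xs=np.nonzero(m); return cast(n,np.c_[xs,ys],z)
for n,R_ in (("top",dict(b=(415,262,490,310),k=(280,205,305,228),g=(268,200,284,218),r=(305,203,320,218),t=(245,228,340,285))),("scene",dict(b=(128,214,212,250),k=(338,265,360,284),g=(360,300,380,320),r=(314,296,332,316),t=(295,232,405,285)))):
    im=cv2.imread(f"pics/{n}0.png"); h=cv2.cvtColor(im,cv2.COLOR_BGR2HSV).astype(int);H,S,V=h[...,0],h[...,1],h[...,2]
    for a,m,z in(("k",(S>150)&(H<20),.065),("g",(S>100)&(H>40)&(H<85),.015),("r",(S>120)&((H<8)|(H>172)),.015)):
        mm,c,s=big(m,R_[a]); print(n,a,c.round(1),s,cast(n,c,z)[0].round(4))
    hm,c,s=big((S>90)&(V<140)&((H<20)|(H>170)),R_["b"]); bm,c2,s2=big((S>40)&(V>150)&(H>12)&(H<35),R_["b"])
    hp=um(n,hm,.010)[:,:2];bp=um(n,bm,.010)[:,:2]
    d=bp.mean(0)-hp.mean(0);d/=np.linalg.norm(d)
    v=np.linalg.svd(hp-hp.mean(0))[2][0]; v*=np.sign(v@d)
    print(n,"handle",s,hp.mean(0).round(4),"brist",s2,bp.mean(0).round(4),"yaw",np.arctan2(d[1],d[0]).round(3),np.arctan2(v[1],v[0]).round(3),"ext",(hp@v).min().round(4),(bp@v).max().round(4), "dist",np.linalg.norm(bp.mean(0)-hp.mean(0)).round(4),"tip",((bp@v).max()-85e-3).round(4),"tail",((hp@v).min()+85e-3).round(4),"v",v.round(3), "perp",(hp.mean(0)@[-v[1],v[0]]).round(4))
    tb,c,s=big((V>150)&(S<60),R_["t"]); print(n,"trayfloor",s,cast(n,c,.007)[0].round(4))
    rc=cv2.minAreaRect(um(n,tb,.007)[:,:2].astype(np.float32)); print(rc)
    bl,c,s=big((S>120)&(H>95)&(H<130),R_["t"]); p=um(n,bl,.02)[:,:2]; v=np.linalg.svd(p-p.mean(0))[2][0]; print("blue",s,p.mean(0).round(4),v.round(3))
s=robot.state(); print(R.from_rotvec(s["eef_rot"]).as_matrix().round(3))
E
```

```text
top k [290.6 218.9] 57 [0.6114 0.1257 0.065 ]
top g [274.4 208.7] 23 [0.6528 0.1731 0.015 ]
top r [311.9 210.6] 40 [0.6459 0.0718 0.015 ]
top handle 6 [ 0.4815 -0.3671] brist 126 [ 0.4138 -0.2364] yaw 2.049 0.915 ext -0.0041 0.0817 dist 0.1472 tip -0.0033 tail 0.0809 v [0.61  0.793] perp -0.6055
top trayfloor 1751 [0.4988 0.1257 0.007 ]
((0.4989639222621918, 0.12595202028751373), (0.18936781585216522, 0.06661356985569), 86.56309509277344)
blue 63 [0.5233 0.2322] [-0.998  0.056]
scene k [348.3 276. ] 145 [0.6093 0.1193 0.065 ]
scene g [370.5 311. ] 87 [0.6595 0.1664 0.015 ]
scene r [322.4 307.3] 99 [0.6537 0.0673 0.015 ]
scene handle 304 [ 0.4607 -0.3287] brist 116 [ 0.4127 -0.2411] yaw 2.072 2.044 ext -0.5523 -0.3847 dist 0.0998 tip -0.4697 tail -0.4673 v [-0.456  0.89 ] perp -0.2603
scene trayfloor 1655 [0.4971 0.1226 0.007 ]
((0.4962749481201172, 0.12538522481918335), (0.19809025526046753, 0.06046421825885773), 86.502197265625)
blue 69 [0.5306 0.2268] [ 0.998 -0.059]
[[-0.932  0.362 -0.   ]
 [ 0.362  0.932 -0.001]
 [ 0.    -0.001 -1.   ]]
```

Emit:
{"fn": "drive_tool", "kwargs": {"deltas": [{"linear":[-530,-672,40],"rotation":[0,0,0.73]},{"linear":[-530,-672,40],"rotation":[0,0,0.73]},{"linear":[-530,-672,40],"rotation":[0,0,0.73]},{"linear":[-530,-672,40],"rotation":[0,0,0.73]},{"linear":[-530,-672,40],"rotation":[0,0,0.73]},{"linear":[-530,-672,40],"rotation":[0,0,0.73]},{"linear":[-530,-672,40],"rotation":[0,0,0.73]},{"linear":[-530,-672,40],"rotation":[0,0,0.73]},{"linear":[-530,-672,40],"rotation":[0,0,0.73]},{"linear":[-530,-672,40],"rotation":[0,0,0.73]},{"linear":[-530,-672,40],"rotation":[0,0,0.73]},{"linear":[-530,-672,40],"rotation":[0,0,0.73]}], "gripper": 50, "grip_force": 20}}

```text
t: 1.6
eef_pos: [0.4186, -0.206, 0.1702]
eef_rot: [-1.644, -2.677, -0.0]
contact_force: [1.9, 1.4, -0.1]
opening: 0.0499
grip_force: 0.0
```

Emit:
{"fn": "drive_tool", "kwargs": {"deltas": [{"linear":[-52,-9,0],"rotation":[0,0,0]},{"linear":[-104,-17,0],"rotation":[0,0,0]},{"linear":[-104,-17,0],"rotation":[0,0,0]},{"linear":[-104,-17,0],"rotation":[0,0,0]}]}}

```text
t: 2.1
eef_pos: [0.4502, -0.3036, 0.17]
eef_rot: [-1.643, -2.677, -0.0]
contact_force: [-1.3, 0.1, -0.3]
opening: 0.0498
grip_force: 0.0
```

```bash
python3 - <<'E'
from h import *
s=robot.state(); print(s["eef_pos"],s["eef_rot"],s["contact_force"])
P=robot.camera_params("wrist"); print(np.round(P["mtx"],1).tolist(),np.round(P["cam_to_world"],3).tolist())
im=robot.get_image("wrist"); cv2.imwrite("pics/w1.png",im[:,:,::-1])
np.savez("w1.npz",K=P["mtx"],T=P["cam_to_world"])
E
```

```text
[ 0.4501577  -0.30355738  0.16998308] [-1.64265248e+00 -2.67656972e+00 -4.01730412e-04] [-1.28941228  0.10411211 -0.31758024]
[[371.6, 0.0, 311.7], [0.0, 371.6, 238.5], [0.0, 0.0, 1.0]] [[0.892, 0.44, 0.106, 0.42], [0.452, -0.867, -0.211, -0.243], [-0.001, 0.236, -0.972, 0.349], [0.0, 0.0, 0.0, 1.0]]
```

View pics/w1.png

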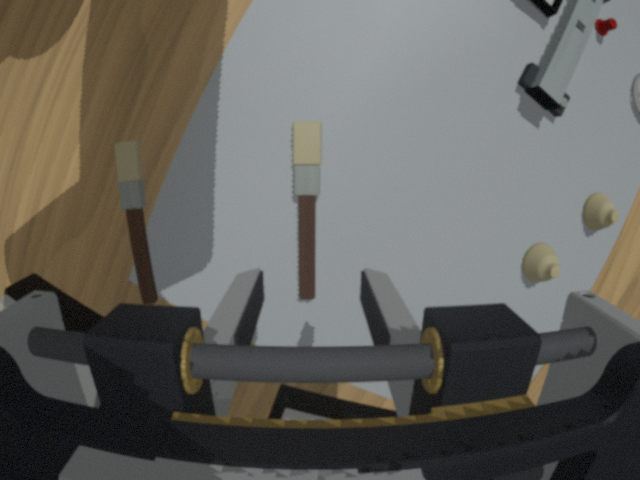

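The wrist view shows the brush centred between the open fingers: bristle tip at (307,122), handle end at (307,299), handle axis almost vertical in the image.

```bash
python3 - <<'E'
from h import *
from scipy.spatial.transform import Rotation as R
D=np.load("w1.npz");P=dict(mtx=D["K"],cam_to_world=D["T"])
im=cv2.imread("pics/w1.png");h=cv2.cvtColor(im,cv2.COLOR_BGR2HSV)[110:310,280:335].astype(int);H,S,V=h[...,0],h[...,1],h[...,2]
def pts(m,z):
    ys,xs=np.nonzero(m); return cast("wrist",np.c_[xs+280,ys+110],z,P)[:,:2]
hp=pts((S>90)&(V<140),.014); bp=pts((S>40)&(V>150),.012)
c=hp.mean(0); d=bp.mean(0)-c; d/=np.linalg.norm(d); print(len(hp),len(bp),c,bp.mean(0),"yaw",np.arctan2(d[1],d[0]),np.linalg.norm(bp.mean(0)-c))
v=np.linalg.svd(hp-c)[2][0];v*=np.sign(v@d);print("yaw2",np.arctan2(v[1],v[0]), "handle len",np.ptp(hp@v))
lo=(hp@v).min();hi=(bp@v).max();print("len",hi-lo)
o=c+v*((lo+hi)/2-c@v); g=o-.01*v; print("origin",o,"grip",g)
s=robot.state();M=R.from_rotvec(s["eef_rot"]).as_matrix()
print("tool move mm",M.T@(np.r_[g,.003]-s["eef_pos"])*1e3,"tool x yaw",np.arctan2(M[1,0],M[0,0]))
E
```

```text
33 993 [ 0.45846416 -0.33184744] [ 0.41285531 -0.23833744] yaw 2.0245903390592406 0.10403983914715176
yaw2 2.0768022038806286 handle len 0.09047800438862341
len 0.16330245726924442
origin [ 0.4388374  -0.29642817] grip [ 0.44368427 -0.30517504]
tool move mm [  1.18295934  -6.69659208 167.31703211] tool x yaw 2.0413684752916392
```

```bash
python3 - <<'E'
from h import *
from scipy.spatial.transform import Rotation as R
D=np.load("w1.npz");P=dict(mtx=D["K"],cam_to_world=D["T"])
im=cv2.imread("pics/w1.png"); h=cv2.cvtColor(im,cv2.COLOR_BGR2HSV); print(h[250,290:322:3].tolist())
h=h[110:310,280:335].astype(int);b=im[110:310,280:335].astype(int);V,S=h[...,2],h[...,1]
def pts(m,z):
    ys,xs=np.nonzero(m); return cast("wrist",np.c_[xs+280,ys+110],z,P)[:,:2]
hp=pts((b[...,2]-b[...,0]>25)&(V<140),.012); bp=pts((b[...,2]-b[...,0]>25)&(V>150),.012)
c=hp.mean(0); d=bp.mean(0)-c; print(len(hp),c,bp.mean(0),"yaw",np.arctan2(d[1],d[0]),np.linalg.norm(d))
v=np.linalg.svd(hp-c)[2][0];v*=np.sign(v@d)
lo=(hp@v).min();hi=(bp@v).max();print("yaw2",np.arctan2(v[1],v[0]),"len",hi-lo)
o=c+v*((lo+hi)/2-c@v); g=o-.01*v; print("origin",o,"grip",g)
s=robot.state();M=R.from_rotvec(s["eef_rot"]).as_matrix()
print("tool move mm",M.T@(np.r_[g,.003]-s["eef_pos"])*1e3,"tool x yaw",np.arctan2(M[1,0],M[0,0]))
E
```

```text
[[95, 10, 150], [100, 10, 150], [96, 9, 140], [176, 25, 81], [12, 80, 73], [13, 78, 69], [11, 89, 69], [12, 87, 73], [10, 25, 90], [95, 10, 148], [102, 8, 150]]
72 [ 0.4493391  -0.31467819] [ 0.41297591 -0.23858391] yaw 2.016583871084733 0.08433636115992915
yaw2 2.0051854349468385 len 0.16437509683203078
origin [ 0.44066831 -0.29598889] grip [ 0.44487688 -0.30506016]
tool move mm [  0.74462993  -5.58152948 167.31658369] tool x yaw 2.0413684752916392
```

```bash
python3 - <<'E'
from h import *
from scipy.spatial.transform import Rotation as R
D=np.load("w1.npz");P=dict(mtx=D["K"],cam_to_world=D["T"])
im=cv2.imread("pics/w1.png"); h=cv2.cvtColor(im,cv2.COLOR_BGR2HSV)[110:310,280:335].astype(int);V,S=h[...,2],h[...,1]
def pts(m,z):
    ys,xs=np.nonzero(m); return cast("wrist",np.c_[xs+280,ys+110],z,P)[:,:2]
hp=pts((S>50)&(V<125),.012); bp=pts((S>40)&(V>150),.012)
c=hp.mean(0); d=bp.mean(0)-c; print(len(hp),c,bp.mean(0),"yaw",np.arctan2(d[1],d[0]),np.linalg.norm(d))
v=np.linalg.svd(hp-c)[2][0];v*=np.sign(v@d)
lo=(hp@v).min();hi=(bp@v).max();print("yaw2",np.arctan2(v[1],v[0]),"len",hi-lo)
o=c+v*((lo+hi)/2-c@v); g=o-.01*v; print("origin",o,"grip",g)
s=robot.state();M=R.from_rotvec(s["eef_rot"]).as_matrix()
print("tool move mm",M.T@(np.r_[g,.003]-s["eef_pos"])*1e3,"tool x yaw",np.arctan2(M[1,0],M[0,0]))
E
```

```text
1426 [ 0.45639773 -0.32550244] [ 0.41285531 -0.23833744] yaw 2.034076009908782 0.09743551404629679
yaw2 2.035967591514474 len 0.16725041632788246
origin [ 0.44216514 -0.29714537] grip [ 0.4466509  -0.30608282]
tool move mm [ -0.97120602  -4.46398941 167.31540802] tool x yaw 2.0413684752916392
```

Emit:
{"fn": "drive_tool", "kwargs": {"deltas": [{"linear":[0,-4,50],"rotation":[0,0,0]},{"linear":[0,-4,100],"rotation":[0,0,0]},{"linear":[0,-4,140],"rotation":[0,0,0]},{"linear":[0,-4,158],"rotation":[0,0,0]},{"linear":[0,-4,165],"rotation":[0,0,0]},{"linear":[0,-4,166],"rotation":[0,0,0]},{"linear":[0,-4,166],"rotation":[0,0,0]}]}}

```text
t: 3.02
eef_pos: [0.4475, -0.3064, 0.0056]
eef_rot: [1.642, 2.676, -0.0]
contact_force: [-0.1, -1.0, 0.9]
opening: 0.0499
grip_force: 0.0
```

Emit:
{"fn": "drive_tool", "kwargs": {"deltas": [{"linear":[0,0,0],"rotation":[0,0,0]},{"linear":[0,0,0],"rotation":[0,0,0]},{"linear":[0,0,0],"rotation":[0,0,0]},{"linear":[0,0,0],"rotation":[0,0,0]},{"linear":[0,0,0],"rotation":[0,0,0]}], "gripper": 8, "grip_force": 20}}

```text
t: 3.65
eef_pos: [0.4469, -0.306, 0.0045]
eef_rot: [1.643, 2.678, -0.0]
contact_force: [-0.6, 0.0, 0.5]
opening: 0.0159
grip_force: 20.0
```

Emit:
{"fn": "drive_tool", "kwargs": {"deltas": [{"linear":[0,0,-30],"rotation":[0,0,0]},{"linear":[10,6,-70],"rotation":[0,0,0]},{"linear":[55,36,-80],"rotation":[0,0,0.06]},{"linear":[105,70,-80],"rotation":[0,0,0.15]},{"linear":[155,103,-80],"rotation":[0,0,0.25]},{"linear":[205,136,-80],"rotation":[0,0,0.35]},{"linear":[255,170,-80],"rotation":[0,0,0.45]},{"linear":[305,203,-80],"rotation":[0,0,0.53]},{"linear":[340,226,-80],"rotation":[0,0,0.53]},{"linear":[354,236,-80],"rotation":[0,0,0.53]},{"linear":[354,236,-80],"rotation":[0,0,0.53]},{"linear":[354,236,-80],"rotation":[0,0,0.53]}]}}

```text
t: 5.15
eef_pos: [0.497, 0.1153, 0.0843]
eef_rot: [-2.288, -2.153, 0.001]
contact_force: [-0.7, -0.4, -0.4]
opening: 0.0156
grip_force: 20.0
```

```bash
python3 - <<'E'
from h import *
s=robot.state(); print(s["eef_pos"],s["eef_rot"],s["contact_force"],s["opening"])
P=robot.camera_params("wrist"); im=robot.get_image("wrist"); cv2.imwrite("pics/w2.png",im[:,:,::-1])
np.savez("w2.npz",K=P["mtx"],T=P["cam_to_world"])
E
```

```text
[0.49698035 0.11526661 0.08433195] [-2.28817718e+00 -2.15259331e+00  6.26438426e-04] [-0.70980154 -0.43960382 -0.43862356] 0.01556178000082085
```

View pics/w2.png

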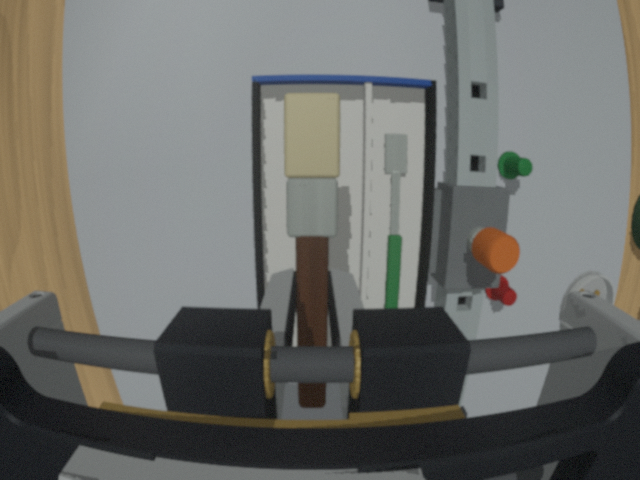

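The brush is centred over the wide compartment (centre line at column 312; compartment 262–364), with its bristles toward the blue end (row 80). The tube holes are at (478,90), (476,162) and (463,301). The knob is at about (495,250), green at (515,165) and red at (502,292).

Emit:
{"fn": "drive_tool", "kwargs": {"deltas": [{"linear":[0,0,40],"rotation":[0,0,0]},{"linear":[0,0,64],"rotation":[0,0,0]},{"linear":[0,0,71],"rotation":[0,0,0]},{"linear":[0,0,72],"rotation":[0,0,0]},{"linear":[0,0,72],"rotation":[0,0,0]},{"linear":[0,0,72],"rotation":[0,0,0]}]}}

```text
t: 5.95
eef_pos: [0.4974, 0.1165, 0.0132]
eef_rot: [2.287, 2.153, 0.002]
contact_force: [-0.3, 0.3, -0.5]
opening: 0.0157
grip_force: 20.0
```

```bash
python3 - <<'E'
from h import *
D=np.load("w2.npz");P=dict(mtx=D["K"],cam_to_world=D["T"])
im=cv2.imread("pics/w2.png");h=cv2.cvtColor(im,cv2.COLOR_BGR2HSV).astype(int);H,S,V=h[...,0],h[...,1],h[...,2]
print("holes",cast("wrist",[(478,90),(476,162.5),(463,301)],.030,P).round(4).tolist())
def cen(m,x0,y0,x1,y1):
    ys,xs=np.nonzero(m[y0:y1,x0:x1]); return np.c_[xs+x0,ys+y0].astype(np.float32)
k=cen((S>180)&(H<16)&(V>200),465,220,525,280); (c,r)=cv2.minEnclosingCircle(k); print("knob",c,r,cast("wrist",c,.078,P), cast("wrist",k.mean(0),.070,P))
b=cen((S>100)&(H>100)&(H<130),245,65,440,95); w=cast("wrist",b,.022,P)[:,:2]; v=np.linalg.svd(w-w.mean(0))[2][0]; print("blue",w.mean(0),v)
# divider & holes colour check for dark hole centroids
for a in((466,78,490,102),(466,150,490,175),(453,290,475,312)):
    q=cen(V<75,*a); print(len(q),q.mean(0),cast("wrist",q.mean(0),.03,P)[0].round(4))
g=cen((S>120)&(H>50)&(H<85),495,145,540,185); print("green",cast("wrist",g.mean(0),.013,P))
E
```

```text
holes [[0.6147, 0.2207, 0.03], [0.611, 0.1717, 0.03], [0.6049, 0.0733, 0.03]]
knob (0.0, 0.0) 0.0 [[0.29793634 0.31810413 0.078     ]] [[nan nan nan]]
blue [0.52634687 0.22856033] [ 0.99786962 -0.0652397 ]
117 [475.95728  90.32478] [0.6132 0.2204 0.03  ]
124 [474.65323 162.85484] [0.6099 0.1715 0.03  ]
52 [461.6346  300.05768] [0.6037 0.0742 0.03  ]
green [[0.65087604 0.16890343 0.013     ]]<stdin>:7: RuntimeWarning: Mean of empty slice.
  ret = um.true_divide(
```

Emit:
{"fn": "drive_tool", "kwargs": {"deltas": [{"linear":[0,0,1],"rotation":[0,0,0]},{"linear":[0,0,1.5],"rotation":[0,0,0]},{"linear":[0,0,1.5],"rotation":[0,0,0]}]}}

```text
t: 6.32
eef_pos: [0.4971, 0.1165, 0.0114]
eef_rot: [2.287, 2.154, 0.0]
contact_force: [-2.4, -1.1, 5.5]
opening: 0.0161
grip_force: 20.0
```

Emit:
{"fn": "drive_tool", "kwargs": {"deltas": [{"linear":[0,0,0],"rotation":[0,0,0]},{"linear":[0,0,0],"rotation":[0,0,0]},{"linear":[0,0,0],"rotation":[0,0,0]},{"linear":[0,0,0],"rotation":[0,0,0]}], "gripper": 28}}

```text
t: 6.82
eef_pos: [0.497, 0.1165, 0.0109]
eef_rot: [-2.287, -2.154, 0.0]
contact_force: [0.8, -0.2, -0.4]
opening: 0.0282
grip_force: 0.0
```

Emit:
{"fn": "drive_tool", "kwargs": {"deltas": [{"linear":[0,0,-15],"rotation":[0,0,0]},{"linear":[0,0,-50],"rotation":[0,0,0]},{"linear":[0,0,-100],"rotation":[0,0,0]},{"linear":[0,0,-120],"rotation":[0,0,0]},{"linear":[0,0,-120],"rotation":[0,0,0]}]}}

```text
t: 7.45
eef_pos: [0.4977, 0.1166, 0.133]
eef_rot: [2.286, 2.152, 0.005]
contact_force: [0.3, 1.1, 0.0]
opening: 0.028
grip_force: 0.0
```

```bash
python3 - <<'E'
from h import *
s=robot.state(); print(s["eef_pos"],s["eef_rot"],s["contact_force"],s["opening"])
P=robot.camera_params("wrist"); im=robot.get_image("wrist"); cv2.imwrite("pics/w3.png",im[:,:,::-1])
np.savez("w3.npz",K=P["mtx"],T=P["cam_to_world"])
E
```

```text
[0.49772039 0.11663815 0.13297048] [2.28550534 2.15248478 0.00472772] [0.31425084 1.05431862 0.02963078] 0.02795816935125004
```

View pics/w3.png

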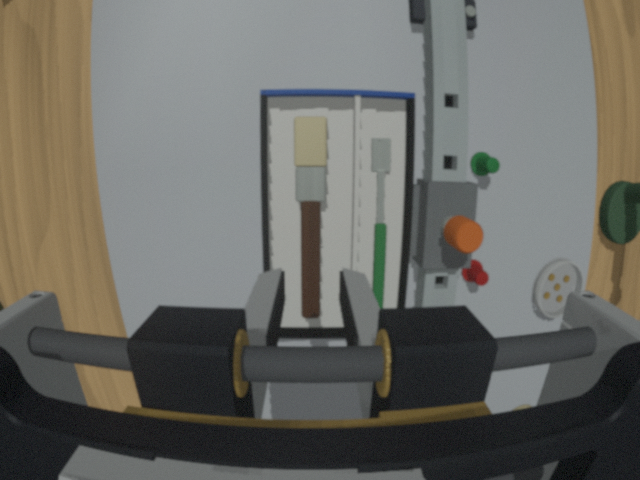

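The brush lies flat in the wide compartment, bristle end at (311,117) next to the blue wall (row 93), with the spatula undisturbed. The knob is at about (464,233).

```bash
python3 - <<'E'
from h import *
from scipy.spatial.transform import Rotation as R
D=np.load("w3.npz");P=dict(mtx=D["K"],cam_to_world=D["T"])
im=cv2.imread("pics/w3.png");h=cv2.cvtColor(im,cv2.COLOR_BGR2HSV).astype(int);H,S,V=h[...,0],h[...,1],h[...,2]
def cen(m,x0,y0,x1,y1):
    ys,xs=np.nonzero(m[y0:y1,x0:x1]); return np.c_[xs+x0,ys+y0].astype(np.float32)
print(h[233,440:490:6].tolist())
k=cen((S>150)&(H<20),435,205,495,265); c=k.mean(0); print("knob",len(k),c,k.min(0),k.max(0),cast("wrist",c,.070,P))
for a in((440,90,462,112),(440,152,462,174),(430,270,450,290)):
    q=cen(V<75,*a); print(len(q),q.mean(0),cast("wrist",q.mean(0),.03,P)[0].round(4))
s=robot.state();M=R.from_rotvec(s["eef_rot"]).as_matrix();print(M.round(3).tolist(),s["eef_pos"])
E
```

```text
[[80, 9, 84], [9, 160, 102], [11, 175, 115], [12, 181, 145], [12, 174, 155], [12, 179, 155], [12, 172, 157], [10, 118, 143], [85, 11, 145]]
knob 995 [463.45126 234.51056] [445. 216.] [481. 264.] [[0.60693895 0.12208397 0.07      ]]
105 [449.1238   100.419044] [0.6132 0.2206 0.03  ]
110 [447.9     161.86363] [0.6099 0.1715 0.03  ]
50 [439.38 279.82] [0.604  0.0737 0.03  ]
[[0.06, 0.998, 0.001], [0.998, -0.06, 0.0], [0.0, 0.001, -1.0]] [0.49708946 0.11651168 0.13143908]
```

Emit:
{"fn": "drive_tool", "kwargs": {"deltas": [{"linear":[6,50,0],"rotation":[0,0,0]},{"linear":[12,95,0],"rotation":[0,0,0]},{"linear":[12.5,109,0],"rotation":[0,0,0]},{"linear":[12.5,109,5],"rotation":[0,0,0]},{"linear":[12.5,109,40],"rotation":[0,0,0]},{"linear":[12.5,109,68],"rotation":[0,0,0]},{"linear":[12.5,109,77],"rotation":[0,0,0]},{"linear":[12.5,109,77],"rotation":[0,0,0]},{"linear":[12.5,109,77],"rotation":[0,0,0]}], "gripper": 50}}

```text
t: 8.62
eef_pos: [0.607, 0.1225, 0.0551]
eef_rot: [2.286, 2.153, 0.002]
contact_force: [-0.6, 0.9, 0.7]
opening: 0.0497
grip_force: 0.0
```

Emit:
{"fn": "drive_tool", "kwargs": {"deltas": [{"linear":[0,0,0],"rotation":[0,0,0]},{"linear":[0,0,0],"rotation":[0,0,0]},{"linear":[0,0,0],"rotation":[0,0,0]},{"linear":[0,0,0],"rotation":[0,0,0]},{"linear":[0,0,0],"rotation":[0,0,0]}], "gripper": 16, "grip_force": 30}}

```text
t: 9.25
eef_pos: [0.608, 0.1223, 0.0545]
eef_rot: [2.285, 2.152, 0.005]
contact_force: [9.7, -0.3, -3.2]
opening: 0.0233
grip_force: 30.0
```

Emit:
{"fn": "drive_tool", "kwargs": {"deltas": [{"linear":[0,1.5,0],"rotation":[0,0,0]},{"linear":[0,1.5,-5],"rotation":[0,0,0]},{"linear":[0,1.5,-10],"rotation":[0,0,0]},{"linear":[0,1.5,-15],"rotation":[0,0,0]},{"linear":[0,1.5,-15],"rotation":[0,0,0]},{"linear":[0,1.5,-15],"rotation":[0,0,0]}]}}

```text
t: 10.0
eef_pos: [0.6082, 0.1223, 0.0688]
eef_rot: [2.287, 2.154, 0.0]
contact_force: [5.3, 0.1, -4.3]
opening: 0.0237
grip_force: 30.0
```

Emit:
{"fn": "drive_tool", "kwargs": {"deltas": [{"linear":[3,0.5,0],"rotation":[0,0,0]},{"linear":[9,0.5,0],"rotation":[0,0,0]},{"linear":[16,0.6,0],"rotation":[0,0,0]},{"linear":[24,0.7,0],"rotation":[0,0,0]},{"linear":[32,0.8,0],"rotation":[0,0,0]},{"linear":[40,0.8,0],"rotation":[0,0,0]},{"linear":[46,0.8,0],"rotation":[0,0,0]},{"linear":[49,0.8,0],"rotation":[0,0,0]},{"linear":[50,0.8,0],"rotation":[0,0,0]},{"linear":[50,0.8,0],"rotation":[0,0,0]},{"linear":[50,0.8,0],"rotation":[0,0,0]}]}}

```text
t: 11.38
eef_pos: [0.6116, 0.1723, 0.0689]
eef_rot: [-2.287, -2.153, 0.0]
contact_force: [-4.6, 1.3, -4.9]
opening: 0.0233
grip_force: 30.0
```

Emit:
{"fn": "drive_tool", "kwargs": {"deltas": [{"linear":[0,0,4],"rotation":[0,0,0]},{"linear":[0,0,8],"rotation":[0,0,0]},{"linear":[0,0,12],"rotation":[0,0,0]},{"linear":[0,0,15],"rotation":[0,0,0]},{"linear":[0,0,15],"rotation":[0,0,0]},{"linear":[0,0,15],"rotation":[0,0,0]}]}}

```text
t: 12.12
eef_pos: [0.6117, 0.1723, 0.0544]
eef_rot: [-2.287, -2.154, 0.0]
contact_force: [-6.9, 0.5, -0.7]
opening: 0.0233
grip_force: 30.0
```

Emit:
{"fn": "drive_tool", "kwargs": {"deltas": [{"linear":[0,-0.5,1],"rotation":[0,0,0]},{"linear":[0,-0.5,2],"rotation":[0,0,0]},{"linear":[0,-0.5,2],"rotation":[0,0,0]},{"linear":[0,-0.5,2],"rotation":[0,0,0]}]}}

```text
t: 12.62
eef_pos: [0.6118, 0.1724, 0.0541]
eef_rot: [2.287, 2.153, 0.003]
contact_force: [-11.7, -0.5, 13.5]
opening: 0.0235
grip_force: 30.0
```

```bash
python3 - <<'E'
from h import *
s=robot.state(); print(s["eef_pos"],s["contact_force"],s["opening"],s["grip_force"])
a=robot.get_image("wrist"); b=robot.get_image("top")[150:350,180:480]; c=robot.get_image("scene")[180:330,220:480]
o=np.zeros((600,800,3),np.uint8); o[:360,:480]=cv2.resize(a,(480,360)); o[360:560,:300]=b; o[:300,480:]=cv2.resize(c,None,fx=2,fy=2)[:300,100:420]
o[320:590,310:790]=cv2.resize(c,(480,270)); cv2.imwrite("pics/f.png",o[:,:,::-1]); cv2.imwrite("pics/fw.png",a[:,:,::-1])
E
```

```text
[0.61182423 0.17242839 0.05413158] [-11.73473082  -0.52722786  13.50769573] 0.023476593361879045 30.004186781588942
```

View pics/f.png

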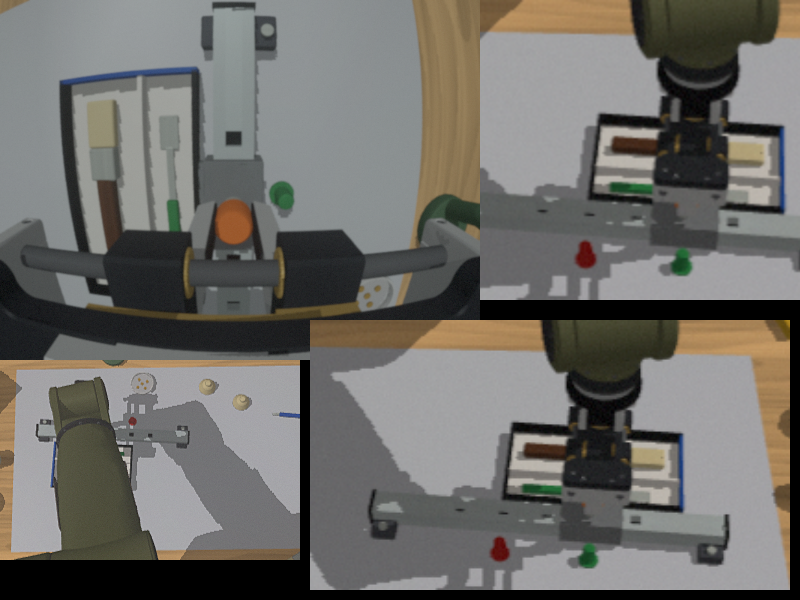

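The tray has moved to the green marker with the brush and spatula inside, and the fingers hold the knob at its home height with a firm reaction. I'll ease the side load slightly and then hand it in.

Emit:
{"fn": "drive_tool", "kwargs": {"deltas": [{"linear":[0,-1,-0.5],"rotation":[0,0,0]},{"linear":[0,-1,-0.5],"rotation":[0,0,0]},{"linear":[0,-1,-0.5],"rotation":[0,0,0]},{"linear":[0,-1,-0.5],"rotation":[0,0,0]}]}}

```text
t: 13.28
eef_pos: [0.6115, 0.1724, 0.0542]
eef_rot: [2.286, 2.152, 0.005]
contact_force: [-2.9, 0.8, 8.6]
opening: 0.0234
grip_force: 30.0
```

```bash
python3 -c "
from rig import robot
print(robot.finish_job())"
```

```text
the job is handed in; nothing more can be done
None
```

I laid the brush flat in the wide compartment with its bristles toward the blue end, slid the tray one hole to the green marker's side, and handed the job in at about 13 s, still gripping the knob with the pin pressed home (8.6 N).

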